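Serve the round roll with the tongs

TASK

Pick up the serving tongs and use them to take the round bread roll off the bread board; keep the gripper's fingers off the food, and leave the finger roll and the ring cake where they lie. Finish while still holding: the roll gripped in the tongs' jaws, kept still in the air over the middle of the white side plate, about a hand's breadth (10 cm) above it. Do not put it down or let go, and do not push the other things on the desk about.

Things in the scene. Friction and masses are not known exactly. Their poses are not given: they have to be found in the camera images.
- tongs: Steel serving tongs with black rubber sleeves on both arms, lying flat on the wooden rest: 230 mm long, 24 mm high, 95 g. Origin on the underside, on the centre line between the sleeves (place to grip; balance point near). +x runs along the tongs to the jaws, y across them (the way the arms close), z up. Hinge head at x = -85 mm, hanging ring behind it to -115 mm.
- tongs_grip (a point): Point midway between the sleeves, 12 mm above the tongs' underside; axes as the tongs'. Sleeves are 56 mm long in x (-28 to +28 mm from here), 22 mm high (-11 to +11 mm); sprung open they measure 59 mm over their outer faces. Pressing them 1 mm together brings the jaws 2.1 mm closer: at 52 mm over the sleeves the jaws are about 65 mm apart, at 44 mm they just hold the 48 mm roll.
- tongs_jaws (a point): Point midway between the jaws, 95 mm in front of tongs_grip along +x, 12 mm above the underside. Each jaw is a shallow cup 24 mm high (12 mm up and down from here), 37 mm long, bent round a 48 mm circle. Sprung open the jaws stand 80 mm apart (66 mm between their bent-in ends), 90 mm over their backs.
- tongs_left (a joint): Swing of the left arm in rad: 0 sprung open, about 0.09 when shut on the round roll, 0.20 fully shut. The right arm moves alike. Springs push each sleeve out with about 5 N at first and 9 N on the roll: squeezed a few mm and so held, the tongs stay in the gripper by friction, level, with the jaws still wide; they open again as it opens.
- tongs_rest: Small flat wooden board, 240 x 105 mm, 6 mm thick, fixed, on which the tongs lie. Origin in the middle of its underside, x along it.
- bread_board: Fixed pale wooden bread board, the larger and thicker of the two boards, 150 mm (x) by 290 mm (y), 16 mm thick. Origin in the middle of its underside. The three baked pieces stand on it in a row along its y, at about y = -95, 0 and +95 mm in any order; its +x points away from the robot.
- round_roll: The round bread roll with a cross cut in its top: 48 mm in diameter (widest between 11 and 18 mm above its underside), 37 mm high, about 40 g. Origin in the middle of its underside.
- finger_roll: Long finger roll, 88 mm long (its x), 35 mm wide, 33 mm high, lying roughly along the board's x. Origin in the middle of its underside.
- ring_cake: Ring-shaped cake with a hole, 62 mm across, 24 mm high. Origin in the middle of its underside.
- side_plate: White side plate, 140 mm across, rim 16 mm above the desk, fixed and empty. Origin in the middle of its underside.
- sticky_pad: Pink block of sticky notes, 77 x 77 x 26 mm, at the right front; leave it. Origin in the middle of its underside.
- ball_pen: Blue ball pen, 145 mm long, 9 mm thick, in front of the board; leave it. Origin in its middle.
- binder_clip: Black binder clip, 42 x 41 x 26 mm, between board and tongs rest near the desk's front edge; leave it. Origin in the middle of its underside.

How it is judged:
By the outcome, as a careful person would: the job done as asked, in the order asked, and still so for the second after the job is handed in, while the arm keeps its last pose, push and grip.
It also fails if it takes over 40 s, if anything falls off the work surface, if the arm or the gripper's body presses on something with over 40 N, if the wrist force passes 120 N, or if a joint passes its speed limit or range.

ROBOT

A 6-joint arm with a two-finger parallel gripper is mounted at the origin on a cart in front of the work surface, level with it; the furniture and walls round the work are solid. World frame = base frame: x ahead of the robot, y to its left, z up, the work surface at z = 0. Lengths are in mm, angles in rad, forces in N, time in s.
With the tool pointing down it reaches from about 350 to 975 mm from the base axis. Payload 7.1 kg.
Tool frame: the origin (TCP) lies between the finger pads; the fingertips stand 8 mm ahead of it and the grasp point (between the pads) lies 11 mm behind it; x points along the fingers, y is the direction in which the jaws open and shut, and the axes are right-handed (so a half turn about x gives the same grasp; the last joint's range is limited). The gripper opens to 88 mm and grips with 3 to 60 N. Pads are 20 mm wide; open, the fingers measure 115 mm over their backs; the gripper's body (75 mm by 178 mm) begins 61 mm behind the grasp point.
Start: joints at [-1.268, 0.423, 1.63, -0, 1.089, -0.019], TCP at [197.689, -592.894, 206.475] pointing down, gripper open.
Joint ranges: [-3, 3], [-0.9, 2.11], [0.09, 2.58], [-1.31, 4.45], [0.11, 2.69], [-2.54, 2.54]. Speed limits (rad/s): [2.39, 2.39, 3.01, 3.14, 3.14, 3.14].

INTERFACE

Orientations are given as a rotation vector (axis times angle).
In Python, from workcell import ctrl gives the robot as it stands.
- The arm moves only by the tool apply_moves, never from a script. Its argument "increments" is a list of rows, each an object with "gripper": the opening in per cent of the stroke, from 0 (shut) to 100 (fully open); "delta_pos": the shift along the tool's x, y, z in cm, a list of three; "dr": the turn, a rotation vector about the tool's x, y, z in rad, a list of three. In form: [{"gripper": gripper, "delta_pos": [dx, dy, dz], "dr": [ax, ay, az]}, ...]. A call has exactly 5 rows; each row shifts and turns the commanded pose from where the row before left it, along the tool's axes as they then stand; what a row does not reach is not made up. A row lasts 1/12 s, in which the tool goes at most 41.7 mm and 7.16 degrees, less where a joint would pass 70% of its speed; a pose out of reach is approached as far as the arm can. A call with a gripper value outside its range is refused whole. The fingers move at their own pace and stop on an object; the grip force is fixed at half the most. Time passes only in rows, so rows that do not move let the fingers close, or fill a call up. It gives the time, the measured TCP pose, the force and the opening at its end, in the units of the state.
- ctrl.get_obs(): the state, without advancing time (a new reading comes with each control period).
- ctrl.get_image(name): name is "side" or "top" or "wrist"; returns a dict with "img" (400x640x3 uint8, red, green, blue), "range_z" (400x640 float32, mm along the optical axis (not along the pixel's ray), 0 where there is no reading), "mtx" (3x3 intrinsics, pixels), "rvec" (rotation vector, rad) and "tvec" (3), from world to camera coordinates, as OpenCV has them. Camera axes: x right, y down, z forward; pixel columns grow to the right and rows downward; lengths in mm; the calibration is good to about 2 mm. The wrist camera is an equidistant fisheye: a pixel r from the principal point sees the ray r / f radians off the axis. A picture is of the moment at which its call begins.
- ctrl.close_job(): hands the job in, once; it reports no verdict.
The state is a dict: "t": time; "qpos": joint angles; "qvel": joint speeds; "joint_torque": joint torques, N m; "ee_pos": TCP position; "orientation": TCP orientation; "ft_force": force on the tool from outside, world axes, zero at the start; "moment": the same for the moment, N m; "width": finger opening in mm.
Only numpy, scipy, OpenCV 4.12 (cv2) and the standard library are available. Lean on these libraries where they do the work, as an engineer would, in place of code of your own. Each camera call takes 0.05 s, during which the arm holds its last target. There are 200 camera calls.

## Working session

There is one attempt and no reset: what is moved stays moved. The work goes in short steps, Python scripts to look and compute and a tool call to move; the robot and the scene stay as the last step left them, time stands still between calls to the robot, and variables do not carry over. Pictures are saved under pics/ and viewed, about 8 in all and at most 12, crops included, and the job is handed in when it is done.

Besides the shell and the picture viewer there is one more tool, called by a JSON object that holds its "op" and its "data". apply_moves: Moves the arm, as the interface text tells. Its arguments: {"type":"object","properties":{"increments":{"type":"array","items":{"type":"object","properties":{"gripper":{"type":"number"},"delta_pos":{"type":"array","items":{"type":"number"}},"dr":{"type":"array","items":{"type":"number"}}}}}},"required":["increments"]}

```bash
mkdir -p pics
cat > h.py <<'E'
import numpy as np, cv2
from workcell import ctrl
def cam(n):
    d=ctrl.get_image(n); d['R']=cv2.Rodrigues(np.array(d['rvec'],float))[0]; d['t']=np.array(d['tvec'],float).ravel(); d['K']=np.array(d['mtx'],float); return d
def world(d):
    h,w=d['range_z'].shape; u,v=np.meshgrid(np.arange(w),np.arange(h)); z=d['range_z']
    K=d['K']; p=np.stack([(u-K[0,2])/K[0,0]*z,(v-K[1,2])/K[1,1]*z,z],-1)
    return (p-d['t'])@d['R']
def save(d,n): cv2.imwrite('pics/'+n,d['img'][:,:,::-1])
E
python3 - <<'E'
from h import *
for n in('top','side'):
    d=cam(n); save(d,n+'0.png'); np.savez(n+'0.npz',img=d['img'],w=world(d),z=d['range_z']); print(n,-d['R'].T@d['t'],d['K'][0,0])
o=ctrl.get_obs(); print(o)
E
```

```text
top [ 415.10994202   49.13227248 1318.51208032] 407.13292795965623
side [ 353.78332107 -827.40230794  485.27597789] 388.5430290932201
{'t': 0.1, 'qpos': array([-1.26798646e+00,  4.23772538e-01,  1.63057266e+00,  4.17402824e-06,
        1.08858936e+00, -1.90013721e-02]), 'qvel': array([ 3.76728425e-05, -9.27352567e-04, -2.49399996e-03, -4.29572034e-04,
        5.46015224e-04, -2.23834972e-05]), 'joint_torque': array([ 1.95108032e-04, -5.45609057e+01, -2.74325395e+01,  6.44625351e-02,
        1.88079744e-02, -1.75389005e-05]), 'ee_pos': array([ 197.55362978, -592.42851607,  205.79044785]), 'orientation': array([ 2.04780597,  0.33378487, -2.04819214]), 'ft_force': array([-0.41706381,  0.24112801,  0.84892468]), 'moment': array([ 0.02627455,  0.01304524, -0.0110683 ]), 'width': 87.6921024673669}
```

View pics/top0.png

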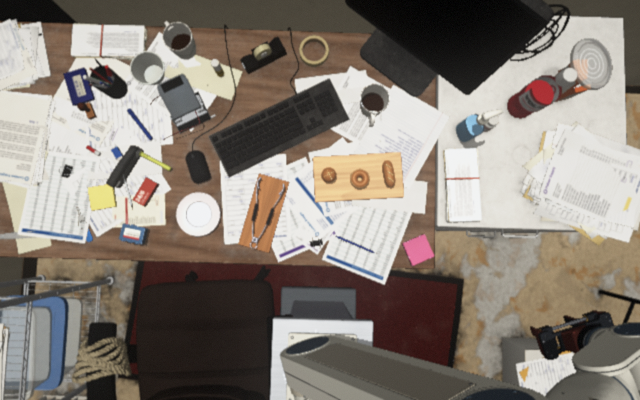

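View pics/side0.png

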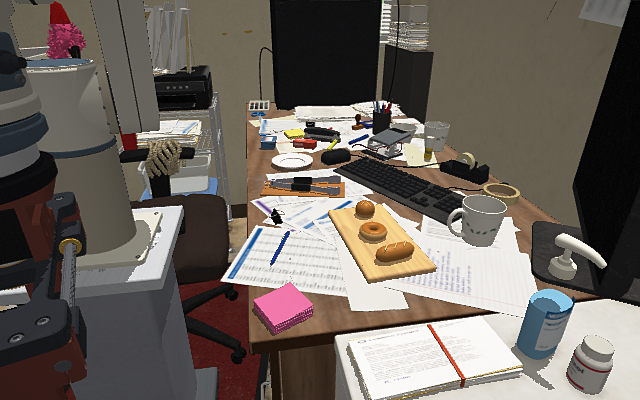

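The top view has +x up and +y left. The round roll is at (330,175), the ring cake at (360,178), the finger roll at (389,173), the plate at (198,213), and the tongs on the rest near (264,212). Next I'll measure these and zoom in on the tongs.

Run:
```python
from h import *
D=np.load('top0.npz'); img=D['img']; w=D['w']
c=img[140:265,165:425]; cv2.imwrite('pics/crop1.png',cv2.resize(c[:,:,::-1],None,fx=3,fy=3,interpolation=cv2.INTER_CUBIC))
for n,(u,v) in dict(roll=(330,175),ring=(366,178),fing=(389,173),plate=(198,213),desk=(280,140),board=(345,195)).items(): print(n,w[v,u].round(1),img[v,u])
hsv=cv2.cvtColor(img,cv2.COLOR_RGB2HSV)
def blob(name,m):
    n,l,s,ce=cv2.connectedComponentsWithStats(m.astype('uint8'))
    for i in range(1,n):
        if s[i,4]>60:
            p=w[l==i]; r=cv2.minAreaRect(p[:,:2].astype('float32')); print(name,ce[i].round(1),s[i,4],'med',np.median(p,0).round(1),'rect',np.round(r[0],1),np.round(r[1],1),round(r[2],1),'zmax',np.percentile(p[:,2],98).round(1))
H=w[:,:,2]
roi=np.zeros(H.shape,bool); roi[140:265,165:435]=1
blob('food',roi&(H>22)&(H<70)&(w[:,:,1]<200))
blob('board',roi&(H>11)&(H<70)&(w[:,:,1]<200))
blob('plate',roi&(w[:,:,1]>300)&(hsv[:,:,1]<40)&(hsv[:,:,2]>150)&(np.hypot(np.arange(640)[None]-198,np.arange(400)[:,None]-213)<30))
blob('rest',roi&(hsv[:,:,0]<15)&(hsv[:,:,1]>130)&(hsv[:,:,2]>130)&(np.arange(640)[None]<290)&(np.arange(640)[None]>235))
blob('sleeve',roi&(H>14)&(np.arange(640)[None]<300)&(np.arange(640)[None]>230))
```

```text
roll [606.9  -8.4  53.4] [189 140  91]
ring [ 602.  -122.6   45.6] [202 141  93]
fing [ 620.4 -195.3   43.9] [202 163 117]
plate [478.1 411.6   5. ] [241 242 244]
desk [721.6 154.8  18.6] [43 41 40]
board [548.8 -59.7  19.9] [225 187 138]
food [388.3 173. ] 261 med [ 619.7 -192.2   44.2] rect [ 621.8 -194.5] [84.8 34.5] 7.1 zmax 53.3
food [328.3 174.2] 180 med [609.8  -2.9  47.4] rect [612.3  -2.9] [45.7 45. ] 0.2 zmax 56.1
food [359.2 178.1] 287 med [ 602.  -101.7   37.1] rect [ 603.1 -103.2] [62.  60.7] 82.8 zmax 43.3
food [415.6 242.4] 154 med [ 403.  -287.9   24.3] rect [ 400.3 -286.5] [35.  73.9] 25.1 zmax 28.7
board [275.3 143.9] 165 med [710.6 173.7  16. ] rect [713.8 164. ] [41.4 95.4] 24.3 zmax 22.7
board [357.5 176.5] 3947 med [608.1 -97.9  16.7] rect [ 611.  -100.3] [149.9 289.3] 4.9 zmax 50.0
board [272.4 209.8] 111 med [486.7 175.1  26.1] rect [502.6 168.3] [ 13.5 165. ] 67.3 zmax 33.3
board [418.  249.3] 586 med [ 382.2 -295.6   21.2] rect [ 381.9 -296.5] [76.8 76.9] 25.1 zmax 27.8
board [315.8 242.6] 68 med [393.3  29.2  22.4] rect [392.9  29.4] [37.4 28.2] 73.3 zmax 28.5
plate [197.6 213.7] 1539 med [475.7 412.1   9.7] rect [476.1 413.1] [141.1 143.6] 34.5 zmax 18.9
plate [224.1 211.2] 149 med [487.2 327.8   2.4] rect [486.6 327.8] [113.8  18.3] 6.2 zmax 8.4
rest [265.9 200.5] 827 med [533.8 197.4   5.9] rect [511. 142.] [197.6 179.5] 1.8 zmax 12.4
rest [247.5 225.8] 311 med [431.1 249.5   6.3] rect [419.3 188.5] [229.3 158.5] 53.6 zmax 11.6
rest [269.8 229.8] 409 med [420.1 179.    6.1] rect [438.4 162.3] [162.  164.9] 32.9 zmax 11.4
sleeve [250.3 148.4] 649 med [694.8 256.8  18.7] rect [563.3 189.1] [362.8 185.7] 16.3 zmax 25.2
sleeve [261.5 213.5] 278 med [480.6 220.   26.6] rect [497.2 168.5] [216.9 192.2] 13.9 zmax 33.4
```

View pics/crop1.png

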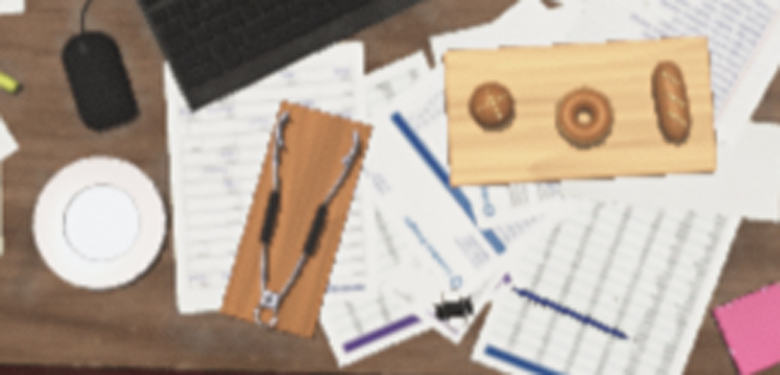

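The enlarged crop shows the tongs' hinge at crop (268,298), sleeves at (270,218) and (315,229), and the jaws pointing up and right (+x). Next I'll get the sleeve axis by ray casting and work out the moves.

```bash
cat >> h.py <<'E'
from scipy.spatial.transform import Rotation as Ro
def ray(d,u,v,z):
    r=np.array([(u-d['K'][0,2])/d['K'][0,0],(v-d['K'][1,2])/d['K'][1,1],1.])@d['R']; c=-d['R'].T@d['t']; return c+r*(z-c[2])/r[2]
def tongs(d,z=28.,s=28,win=(200,235,240,285)):
    a,b,e,f=win; g=d['img'].max(2)[a:b,e:f].copy(); m=(g<75).astype('uint8')
    n,l,st,ce=cv2.connectedComponentsWithStats(m); out=[]
    for i in sorted(range(1,n),key=lambda i:-st[i,4])[:2]:
        vs,us=np.where(l==i); P=np.array([ray(d,u+e,v+a,z)[:2] for u,v in zip(us,vs)]); r=cv2.minAreaRect(P.astype('float32'))
        ev=np.linalg.eigh(np.cov(P.T))[1][:,1]; ev*=np.sign(ev[0]); out.append(P.mean(0)); print('sleeve',st[i,4],P.mean(0).round(1),np.round(r[1],1),'ang',np.degrees(np.arctan2(ev[1],ev[0])).round(1))
    return out
def tool():
    o=ctrl.get_obs(); R=Ro.from_rotvec(o['orientation']).as_matrix(); return np.array(o['ee_pos']),R,o
E
python3 - <<'E'
from h import *
d=cam('top'); a,b=tongs(d); m=(a+b)/2; v=b-a; print('mid',m,'gap',np.hypot(*v),'axis',np.degrees(np.arctan2(v[1],v[0])))
print('hinge',ray(d,254.3,239.3,20))
p,R,o=tool(); print(p,R.round(3))
E
```

```text
sleeve 44 [485.3 225.7] [ 7.9 52.2] ang -10.2
sleeve 41 [472.4 177.7] [ 7.8 51.1] ang -17.6
mid [478.86031292 201.70160827] gap 49.698656518512806 axis -105.0882272423906
hinge [399.02815079 225.10322421  20.        ]
[ 197.54959151 -592.46756596  205.85665267] [[-0.     0.316 -0.949]
 [ 0.001 -0.949 -0.316]
 [-1.    -0.001 -0.   ]]
```

```bash
cat >> h.py <<'E'
def plan(goals,n,turn):
    "world goals (mm), rows per leg, tool-x turn per row -> tool-frame rows in cm"
    p,R,o=tool(); k=0
    for g,m in zip(goals,n):
        s=(np.array(g,float)-p)/m
        for _ in range(m):
            print(k//5,(s@R/10).round(2).tolist()); R=R@Ro.from_rotvec([turn,0,0]).as_matrix(); k+=1
        p=np.array(g,float)
E
python3 - <<'E'
from h import *
plan([(440,-250,206),(475,202,206)],[12,13],-0.1024)
E
```

```text
0 [0.0, -2.07, -2.82]
0 [0.0, -1.77, -3.02]
0 [0.0, -1.45, -3.18]
0 [0.0, -1.12, -3.31]
0 [0.0, -0.77, -3.41]
1 [0.0, -0.42, -3.47]
1 [0.0, -0.06, -3.5]
1 [0.0, 0.29, -3.48]
1 [0.0, 0.65, -3.44]
1 [0.0, 1.0, -3.35]
2 [0.0, 1.33, -3.23]
2 [0.0, 1.66, -3.08]
2 [0.0, 0.2, -3.48]
2 [0.0, 0.55, -3.44]
2 [0.0, 0.9, -3.37]
3 [0.0, 1.24, -3.26]
3 [0.0, 1.57, -3.11]
3 [0.0, 1.88, -2.94]
3 [0.0, 2.17, -2.73]
3 [0.0, 2.44, -2.49]
4 [0.0, 2.68, -2.23]
4 [0.0, 2.89, -1.95]
4 [0.0, 3.08, -1.64]
4 [0.0, 3.23, -1.32]
4 [0.0, 3.35, -0.98]
```

{"op": "apply_moves", "data": {"increments": [{"gripper": 100, "delta_pos": [0, -2.07, -2.82], "dr": [-0.1024, 0, 0]}, {"gripper": 100, "delta_pos": [0, -1.77, -3.02], "dr": [-0.1024, 0, 0]}, {"gripper": 100, "delta_pos": [0, -1.45, -3.18], "dr": [-0.1024, 0, 0]}, {"gripper": 100, "delta_pos": [0, -1.12, -3.31], "dr": [-0.1024, 0, 0]}, {"gripper": 100, "delta_pos": [0, -0.77, -3.41], "dr": [-0.1024, 0, 0]}]}}

```text
t: 0.57
ee_pos: [299.2, -448.7, 206.2]
orientation: [1.725, 0.769, -1.725]
ft_force: [0.5, -0.6, -0.2]
width: 87.9
```

{"op": "apply_moves", "data": {"increments": [{"gripper": 100, "delta_pos": [0, -0.42, -3.47], "dr": [-0.1024, 0, 0]}, {"gripper": 100, "delta_pos": [0, -0.06, -3.5], "dr": [-0.1024, 0, 0]}, {"gripper": 100, "delta_pos": [0, 0.29, -3.48], "dr": [-0.1024, 0, 0]}, {"gripper": 100, "delta_pos": [0, 0.65, -3.44], "dr": [-0.1024, 0, 0]}, {"gripper": 100, "delta_pos": [0, 1.0, -3.35], "dr": [-0.1024, 0, 0]}]}}

```text
t: 0.98
ee_pos: [400.5, -306.0, 206.4]
orientation: [1.369, 1.097, -1.37]
ft_force: [1.1, -0.3, -0.3]
width: 87.7
```

{"op": "apply_moves", "data": {"increments": [{"gripper": 100, "delta_pos": [0, 1.33, -3.23], "dr": [-0.1024, 0, 0]}, {"gripper": 100, "delta_pos": [0, 1.66, -3.08], "dr": [-0.1024, 0, 0]}, {"gripper": 100, "delta_pos": [0, 0.2, -3.48], "dr": [-0.1024, 0, 0]}, {"gripper": 100, "delta_pos": [0, 0.55, -3.44], "dr": [-0.1024, 0, 0]}, {"gripper": 100, "delta_pos": [0, 0.9, -3.37], "dr": [-0.1024, 0, 0]}]}}

```text
t: 1.4
ee_pos: [448.2, -144.5, 206.3]
orientation: [0.991, 1.334, -0.992]
ft_force: [1.1, -0.0, 0.4]
width: 87.8
```

{"op": "apply_moves", "data": {"increments": [{"gripper": 100, "delta_pos": [0, 1.24, -3.26], "dr": [-0.1024, 0, 0]}, {"gripper": 100, "delta_pos": [0, 1.57, -3.11], "dr": [-0.1024, 0, 0]}, {"gripper": 100, "delta_pos": [0, 1.88, -2.94], "dr": [-0.1024, 0, 0]}, {"gripper": 100, "delta_pos": [0, 2.17, -2.73], "dr": [-0.1024, 0, 0]}, {"gripper": 100, "delta_pos": [0, 2.44, -2.49], "dr": [-0.1024, 0, 0]}]}}

```text
t: 1.82
ee_pos: [461.5, 29.3, 206.5]
orientation: [0.6, 1.486, -0.6]
ft_force: [1.1, -0.8, 0.2]
width: 87.8
```

{"op": "apply_moves", "data": {"increments": [{"gripper": 100, "delta_pos": [0, 2.68, -2.23], "dr": [-0.1024, 0, 0]}, {"gripper": 100, "delta_pos": [0, 2.89, -1.95], "dr": [-0.1024, 0, 0]}, {"gripper": 100, "delta_pos": [0, 3.08, -1.64], "dr": [-0.1024, 0, 0]}, {"gripper": 100, "delta_pos": [0, 3.23, -1.32], "dr": [-0.1024, 0, 0]}, {"gripper": 100, "delta_pos": [0, 3.35, -0.98], "dr": [-0.1024, 0, 0]}]}}

```text
t: 2.23
ee_pos: [474.9, 203.2, 206.4]
orientation: [0.2, 1.562, -0.2]
ft_force: [0.4, 0.1, -0.7]
width: 87.6
```

Run:
```python
from h import *
d=cam('wrist'); save(d,'w1.png'); p,R,o=tool(); print(p,R.round(3),o['qpos'].round(2),o['t'],d['K'])
np.savez('w1.npz',img=d['img'],z=d['range_z'],K=d['K'],R=d['R'],t=d['t'])
```

```text
[476.09339037 208.22117247 206.77898129] [[ 0.002  0.244  0.97 ]
 [ 0.003  0.97  -0.244]
 [-1.     0.003  0.001]] [ 0.39  0.27  1.86  0.    1.01 -0.94] 2.2833 [[309.70691629   0.         318.97865506]
 [  0.         309.70691629 202.96317498]
 [  0.           0.           1.        ]]
```

View pics/w1.png

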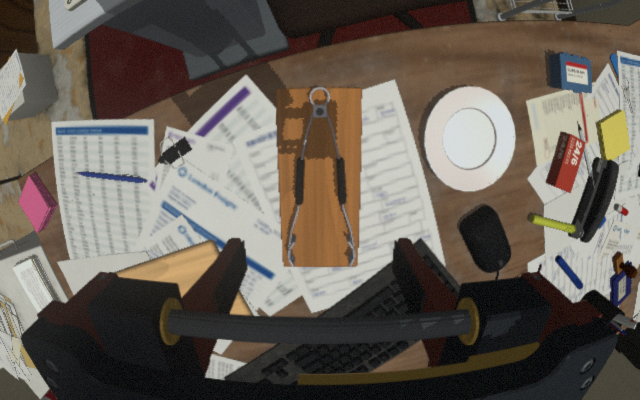

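The wrist view shows the sleeves at (300,180) and (341,180), the hinge ring at (320,95), and the jaws near (292,250) and (350,250). I'll ray cast them with the fisheye model.

```bash
cat >> h.py <<'E'
def wray(d,u,v,z):
    a=np.array([u-d['K'][0,2],v-d['K'][1,2]]); r=np.hypot(*a); th=r/d['K'][0,0]
    q=np.array([*(a/r*np.sin(th)),np.cos(th)])@d['R']; c=-d['R'].T@d['t']; return c+q*(z-c[2])/q[2]
def wsleeves(d,win=(150,215,285,360),z=28.,thr=70):
    a,b,e,f=win; m=(d['img'].max(2)[a:b,e:f]<thr).astype('uint8'); n,l,st,ce=cv2.connectedComponentsWithStats(m); C=[]
    for i in sorted(range(1,n),key=lambda i:-st[i,4])[:2]:
        vs,us=np.where(l==i); P=np.array([wray(d,u+e,v+a,z)[:2] for u,v in zip(us,vs)]); r=cv2.minAreaRect(P.astype('float32')); C.append(P.mean(0))
        print(st[i,4],(ce[i]+[e,a]).round(1),P.mean(0).round(1),np.round(r[1],1))
    m=(C[0]+C[1])/2; v=C[0]-C[1]; v*=np.sign(v[1]); print('mid',m.round(1),'gap',np.hypot(*v).round(1),'psi',np.degrees(np.arctan2(v[1],v[0]))-90); return m
E
python3 - <<'E'
from h import *
d=cam('wrist'); wsleeves(d)
h=wray(d,320,111,22); print('hinge',h,'jawmid',wray(d,322,250,28)) 
p,R,o=tool(); print(p,o['qvel'].round(3), np.degrees(np.arctan2(R[1,2],R[0,2])))
E
```

```text
337 [294.4 179.9] [470.9 180.1] [ 9.3 56.7]
334 [335.9 180.5] [483.7 227.8] [ 9.1 56.8]
mid [477.3 204. ] gap 49.4 psi -15.00222947461991
hinge [399.51759177 229.4844403   22.        ] jawmid [568.39189241 189.64634755  28.        ]
[475.61731744 205.55289143 206.50321682] [-0.065 -0.02   0.044 -0.03   0.009  0.04 ] -14.47399052931509
```

{"op": "apply_moves", "data": {"increments": [{"gripper": 100, "delta_pos": [2.5, 0.15, 0.25], "dr": [0.008, 0, 0]}, {"gripper": 100, "delta_pos": [3.0, 0, 0], "dr": [0, 0, 0]}, {"gripper": 100, "delta_pos": [3.0, 0, 0], "dr": [0, 0, 0]}, {"gripper": 100, "delta_pos": [3.0, 0, 0], "dr": [0, 0, 0]}, {"gripper": 100, "delta_pos": [2.5, 0, 0], "dr": [0, 0, 0]}]}}

```text
t: 2.75
ee_pos: [477.2, 201.4, 64.6]
orientation: [0.211, 1.562, -0.212]
ft_force: [-0.4, 0.1, -0.2]
width: 87.3
```

{"op": "apply_moves", "data": {"increments": [{"gripper": 100, "delta_pos": [0, 0, 0], "dr": [0, 0, 0]}, {"gripper": 100, "delta_pos": [0, 0, 0], "dr": [0, 0, 0]}, {"gripper": 100, "delta_pos": [0, 0, 0], "dr": [0, 0, 0]}, {"gripper": 100, "delta_pos": [0, 0, 0], "dr": [0, 0, 0]}, {"gripper": 100, "delta_pos": [0, 0, 0], "dr": [0, 0, 0]}]}}

```text
t: 3.17
ee_pos: [479.2, 202.6, 68.2]
orientation: [0.212, 1.558, -0.209]
ft_force: [-0.6, 0.9, 0.7]
width: 87.6
```

Run:
```python
from h import *
d=cam('wrist'); save(d,'w2.png'); p,R,o=tool(); print(p,o['t'],o['qvel'].round(3), np.degrees(np.arctan2(R[1,2],R[0,2])),R[2])
```

```text
[479.05810111 202.58678346  68.00087055] 3.2167 [-0.     0.008  0.003 -0.    -0.002 -0.001] -15.3543019996185 [-0.99999618  0.0016498   0.00221638]
```

View pics/w2.png

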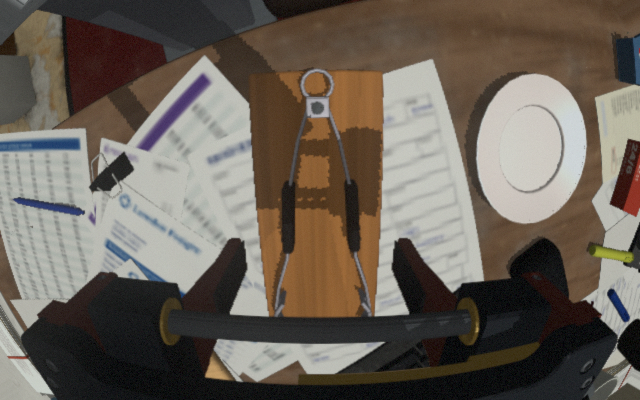

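The wrist view shows the sleeves at x 288 and 352, centred between the fingers (237 and 402), with the hinge at (317,106). I'll check the lengthwise offset by ray.

Run:
```python
from h import *
d=cam('wrist'); m=wsleeves(d,(165,262,270,372)); 
p,R,o=tool(); print(p,'hinge',wray(d,317,106,26),'off tool',(np.array([*m,0])-[p[0],p[1],0])@R)
```

```text
935 [352.  214.5] [481.5 228. ] [10.7 60.2]
927 [288.1 216. ] [469.8 181. ] [11.1 59.7]
mid [475.7 204.5] gap 48.4 psi -14.041562179814264
[478.85172132 202.55609487  67.78542128] hinge [396.91947349 223.90345303  26.        ] off tool [-0.00530597  1.07238985 -3.60163878]
```

{"op": "apply_moves", "data": {"increments": [{"gripper": 100, "delta_pos": [1.5, 0.05, -0.2], "dr": [0, 0, 0]}, {"gripper": 100, "delta_pos": [1.5, 0, 0], "dr": [0, 0, 0]}, {"gripper": 100, "delta_pos": [1.2, 0, 0], "dr": [0, 0, 0]}, {"gripper": 100, "delta_pos": [0.6, 0, 0], "dr": [0, 0, 0]}, {"gripper": 100, "delta_pos": [0, 0, 0], "dr": [0, 0, 0]}]}}

```text
t: 3.68
ee_pos: [475.5, 203.0, 17.5]
orientation: [0.209, 1.562, -0.211]
ft_force: [-0.8, 0.3, 0.9]
width: 87.9
```

{"op": "apply_moves", "data": {"increments": [{"gripper": 100, "delta_pos": [0, 0, 0], "dr": [0, 0, 0]}, {"gripper": 100, "delta_pos": [0, 0, 0], "dr": [0, 0, 0]}, {"gripper": 100, "delta_pos": [0, 0, 0], "dr": [0, 0, 0]}, {"gripper": 100, "delta_pos": [0, 0, 0], "dr": [0, 0, 0]}, {"gripper": 100, "delta_pos": [0, 0, 0], "dr": [0, 0, 0]}]}}

```text
t: 4.1
ee_pos: [476.6, 203.4, 18.9]
orientation: [0.211, 1.56, -0.21]
ft_force: [0.6, -0.4, 0.2]
width: 87.9
```

{"op": "apply_moves", "data": {"increments": [{"gripper": 80, "delta_pos": [0.2, 0, 0], "dr": [0, 0, 0]}, {"gripper": 70, "delta_pos": [0, 0, 0], "dr": [0, 0, 0]}, {"gripper": 65, "delta_pos": [0, 0, 0], "dr": [0, 0, 0]}, {"gripper": 61, "delta_pos": [0, 0, 0], "dr": [0, 0, 0]}, {"gripper": 59, "delta_pos": [0, 0, 0], "dr": [0, 0, 0]}]}}

```text
t: 4.52
ee_pos: [476.2, 203.3, 16.5]
orientation: [0.21, 1.561, -0.21]
ft_force: [0.1, -0.2, -0.6]
width: 58.1
```

{"op": "apply_moves", "data": {"increments": [{"gripper": 59, "delta_pos": [0, 0, 0], "dr": [0, 0, 0]}, {"gripper": 59, "delta_pos": [0, 0, 0], "dr": [0, 0, 0]}, {"gripper": 59, "delta_pos": [0, 0, 0], "dr": [0, 0, 0]}, {"gripper": 59, "delta_pos": [0, 0, 0], "dr": [0, 0, 0]}, {"gripper": 59, "delta_pos": [0, 0, 0], "dr": [0, 0, 0]}]}}

```text
t: 4.93
ee_pos: [476.3, 203.3, 16.5]
orientation: [0.21, 1.561, -0.21]
ft_force: [-0.1, 0.6, 0.2]
width: 52.2
```

{"op": "apply_moves", "data": {"increments": [{"gripper": 59, "delta_pos": [-0.5, 0, 0], "dr": [0, 0, 0]}, {"gripper": 59, "delta_pos": [-1.5, 0, 0], "dr": [0, 0, 0]}, {"gripper": 59, "delta_pos": [-2.5, 0, 0], "dr": [0, 0, 0]}, {"gripper": 59, "delta_pos": [-2.5, 0, 0], "dr": [0, 0, 0]}, {"gripper": 59, "delta_pos": [-2.0, 0, 0], "dr": [0, 0, 0]}]}}

```text
t: 5.35
ee_pos: [476.4, 203.3, 108.2]
orientation: [0.21, 1.56, -0.21]
ft_force: [-0.6, -0.2, 0.6]
width: 51.8
```

{"op": "apply_moves", "data": {"increments": [{"gripper": 59, "delta_pos": [-1.0, 0, 0], "dr": [0, 0, 0]}, {"gripper": 59, "delta_pos": [0, 0, 0], "dr": [0, 0, 0]}, {"gripper": 59, "delta_pos": [0, 0, 0], "dr": [0, 0, 0]}, {"gripper": 59, "delta_pos": [0, 0, 0], "dr": [0, 0, 0]}, {"gripper": 59, "delta_pos": [0, 0, 0], "dr": [0, 0, 0]}]}}

```text
t: 5.77
ee_pos: [475.3, 202.9, 115.2]
orientation: [0.209, 1.563, -0.211]
ft_force: [0.2, 0.6, 0.3]
width: 51.8
```

Run:
```python
from h import *
d=cam('wrist'); s=cam('side')
a=d['img'][:,:,::-1][40:330,200:440]; b=cv2.resize(s['img'][100:220,200:380,::-1],None,fx=2.4,fy=2.4); 
c=np.zeros((290,240+b.shape[1],3),'uint8'); c[:,:240]=a; c[:b.shape[0],240:]=b[:290]; cv2.imwrite('pics/l1.png',c)
p,R,o=tool(); print(p,o['width'],o['ft_force'],np.degrees(np.arctan2(R[1,2],R[0,2])))
```

```text
[475.53485572 203.00554038 115.32071249] 51.82966579352646 [-0.45987032  0.41053677  0.42041047] -15.34391610779641
```

View pics/l1.png

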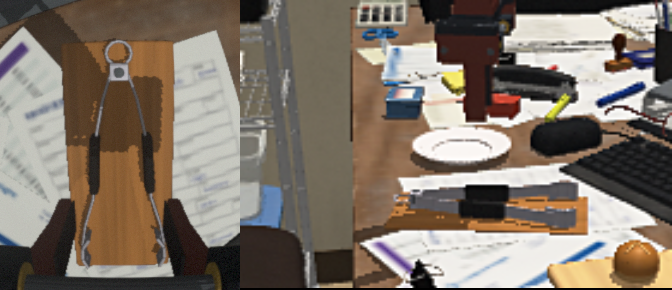

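The lift failed. The tongs still lie on the rest, with sleeves at crop (95,163) and (148,163), while the fingers are closed to 52 mm. I'll find out how far along the tongs the fingers were.

Run:
```python
from h import *
d=cam('wrist'); np.savez('w3.npz',img=d['img'],z=d['range_z'],K=d['K'],R=d['R'],t=d['t']); wsleeves(d,(165,235,280,365)); p,R,o=tool(); print(p,o['qvel'].round(3))
def proj(P):
    q=d['R']@P+d['t']; th=np.arctan2(np.hypot(q[0],q[1]),q[2]); a=q[:2]/np.hypot(q[0],q[1]); return a*th*d['K'][0,0]+[d['K'][0,2],d['K'][1,2]]
for s in(-26,26): print(proj(p+R@[8,s,0]),proj(p+R@[-11,s,0]))
print('cam',-d['R'].T@d['t'])
s=cam('top'); a,b=tongs(s); print((a+b)/2,np.hypot(*(a-b)))
```

```text
636 [293.5 202.3] [470.  180.5] [10.6 58.4]
635 [347.5 201.2] [482. 228.] [10.3 59.3]
mid [476.  204.2] gap 49.0 psi -14.092736471633486
[475.69017877 203.05524594 115.48505956] [-0.    -0.005 -0.004 -0.001  0.002  0.001]
[279.89406364 237.95655959] [276.28876804 250.67735199]
[358.10846328 237.924011  ] [361.71352622 250.64267526]
cam [394.82461961 225.49540992 294.80330698]
sleeve 223 [474.6 153.7] [102.6  41. ] ang 18.6
sleeve 22 [451.9 217. ] [12.7 22.1] ang -62.2
[463.25356903 185.32341268] 67.25367577976756
```

The position was right (TCP at 475.7,203, tongs at 476,204), so the grip itself slipped or never bit. I'll go down again and look while it is squeezed, before lifting.

{"op": "apply_moves", "data": {"increments": [{"gripper": 100, "delta_pos": [0, 0.1, 0], "dr": [0, 0, 0]}, {"gripper": 100, "delta_pos": [0, 0, 0], "dr": [0, 0, 0]}, {"gripper": 100, "delta_pos": [2, 0, 0], "dr": [0, 0, 0]}, {"gripper": 100, "delta_pos": [3, 0, 0], "dr": [0, 0, 0]}, {"gripper": 100, "delta_pos": [3, 0, 0], "dr": [0, 0, 0]}]}}

```text
t: 6.38
ee_pos: [477.7, 204.8, 36.5]
orientation: [0.211, 1.558, -0.209]
ft_force: [0.0, 0.2, -0.5]
width: 81.7
```

{"op": "apply_moves", "data": {"increments": [{"gripper": 100, "delta_pos": [1.2, 0, 0], "dr": [0, 0, 0]}, {"gripper": 100, "delta_pos": [0.6, 0, 0], "dr": [0, 0, 0]}, {"gripper": 100, "delta_pos": [0.1, 0, 0], "dr": [0, 0, 0]}, {"gripper": 100, "delta_pos": [0, 0, 0], "dr": [0, 0, 0]}, {"gripper": 80, "delta_pos": [0, 0, 0], "dr": [0, 0, 0]}]}}

```text
t: 6.8
ee_pos: [477.5, 204.7, 18.7]
orientation: [0.211, 1.559, -0.209]
ft_force: [-0.4, -0.1, -0.7]
width: 83.9
```

{"op": "apply_moves", "data": {"increments": [{"gripper": 70, "delta_pos": [0, 0, 0], "dr": [0, 0, 0]}, {"gripper": 65, "delta_pos": [0, 0, 0], "dr": [0, 0, 0]}, {"gripper": 60, "delta_pos": [0, 0, 0], "dr": [0, 0, 0]}, {"gripper": 57, "delta_pos": [0, 0, 0], "dr": [0, 0, 0]}, {"gripper": 57, "delta_pos": [0, 0, 0], "dr": [0, 0, 0]}]}}

```text
t: 7.22
ee_pos: [476.7, 204.3, 17.8]
orientation: [0.21, 1.56, -0.21]
ft_force: [0.3, 0.0, 0.2]
width: 51.7
```

Run:
```python
from h import *
d=cam('wrist'); s=cam('side')
a=d['img'][:,:,::-1][40:330,200:440]; b=cv2.resize(s['img'][100:220,200:380,::-1],None,fx=2.4,fy=2.4); 
c=np.zeros((290,240+b.shape[1],3),'uint8'); c[:,:240]=a; c[:b.shape[0],240:]=b[:290]; cv2.imwrite('pics/l2.png',c)
p,R,o=tool(); print(p,o['width'],o['ft_force'],R.round(3))
```

```text
[476.53726141 204.27611883  17.57550393] 49.93407613139353 [ 0.36653744 -0.00796451  0.14758837] [[ 0.     0.265  0.964]
 [ 0.     0.964 -0.265]
 [-1.     0.     0.   ]]
```

View pics/l2.png

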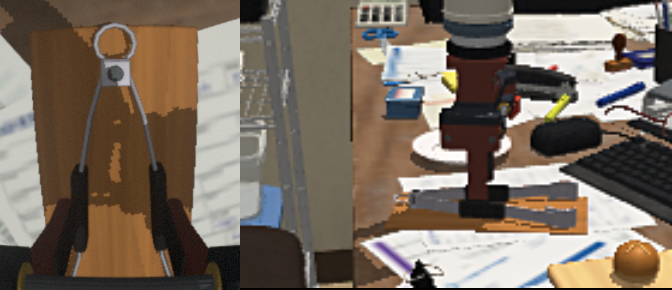

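The fingers sit on the sleeves at the right place, at crop (80,225) and (158,225), so the grip was probably too weak. I'll squeeze harder, to about 47 mm, and lift slowly.

{"op": "apply_moves", "data": {"increments": [{"gripper": 54, "delta_pos": [0, 0, 0], "dr": [0, 0, 0]}, {"gripper": 53, "delta_pos": [0, 0, 0], "dr": [0, 0, 0]}, {"gripper": 53, "delta_pos": [0, 0, 0], "dr": [0, 0, 0]}, {"gripper": 53, "delta_pos": [-0.1, 0, 0], "dr": [0, 0, 0]}, {"gripper": 53, "delta_pos": [-0.4, 0, 0], "dr": [0, 0, 0]}]}}

```text
t: 7.73
ee_pos: [476.1, 204.1, 22.2]
orientation: [0.21, 1.561, -0.211]
ft_force: [0.2, 0.0, -0.3]
width: 46.6
```

{"op": "apply_moves", "data": {"increments": [{"gripper": 53, "delta_pos": [-0.5, 0, 0], "dr": [0, 0, 0]}, {"gripper": 53, "delta_pos": [-0.5, 0, 0], "dr": [0, 0, 0]}, {"gripper": 53, "delta_pos": [-0.5, 0, 0], "dr": [0, 0, 0]}, {"gripper": 53, "delta_pos": [-0.5, 0, 0], "dr": [0, 0, 0]}, {"gripper": 53, "delta_pos": [-0.5, 0, 0], "dr": [0, 0, 0]}]}}

```text
t: 8.15
ee_pos: [476.6, 204.3, 48.2]
orientation: [0.21, 1.56, -0.21]
ft_force: [0.5, -0.2, 0.8]
width: 46.8
```

Run:
```python
from h import *
d=cam('wrist'); s=cam('side')
a=d['img'][:,:,::-1][40:330,200:440]; b=cv2.resize(s['img'][100:220,200:380,::-1],None,fx=2.4,fy=2.4); 
c=np.zeros((290,240+b.shape[1],3),'uint8'); c[:,:240]=a; c[:b.shape[0],240:]=b[:290]; cv2.imwrite('pics/l3.png',c)
p,R,o=tool(); print(p,o['width'],o['ft_force'],o['moment'])
```

```text
[477.16368757 204.52247085  48.53924823] 46.77682916013064 [ 0.17985919 -0.22345195  0.26560046] [ 0.07087379 -0.13323623 -0.01494253]
```

View pics/l3.png

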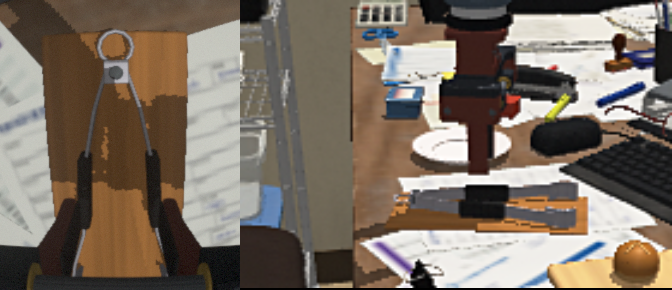

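Still not lifted. In the side view at full depth, the fingertip ended near the sleeve's upper edge, so the tips may be higher than assumed. I'll check the tip height with the depth images.

Run:
```python
from h import *
p,R,o=tool(); print(p)
s=cam('side'); w=world(s); r=(w-p)@R  # tool coords
m=(abs(r[:,:,1])<62)&(abs(r[:,:,2])<30)&(w[:,:,2]>32)&(s['range_z']>0)
vs,us=np.where(m); q=r[m]
i=np.argsort(-q[:,0])[:400]
print('lowest tool pts',q[i[::30]].round(1).tolist())
for c in range(us.min(),us.max(),3):
    k=us==c
    if k.any(): j=np.argmax(vs[k]); print(c,vs[k][j],q[k][j].round(1))
# pixel where nominal tip should be
for y in(-27,-32):
  P=s['R']@(p+R@[8,y,0])+s['t']; print('nominal tip px',(s['K']@P)[:2]/P[2])
```

```text
[477.16368757 204.52247085  48.53924823]
lowest tool pts [[-16.2, 24.5, 12.6], [-23.8, 20.8, 10.3], [-31.6, -30.4, 6.0], [-39.3, -34.0, 12.2], [-47.5, -33.0, 6.6], [-56.6, -34.8, -4.0], [-66.5, -37.2, 2.1], [-78.0, -36.8, 7.8], [-130.6, -23.2, 25.8], [-137.4, -48.2, 5.3], [-138.4, -43.5, -6.0], [-141.1, 7.4, 24.9], [-145.2, -38.7, -1.3], [-148.8, -39.4, 20.1]]
284 62 [-308.8  -23.7  -29.7]
287 133 [-137.5  -60.1  -21.8]
290 133 [-137.1  -58.3  -14.3]
293 133 [-137.4  -58.4   -6.4]
296 172 [-16.9 -32.4  -5.3]
299 172 [-16.9 -31.6   3. ]
302 172 [-16.5 -29.8  11.2]
305 165 [-16.2  24.5  12.6]
308 133 [-112.7   26.1   22.3]
311 129 [-119.7   42.4   29. ]
nominal tip px [298.36308058 179.45309398]
nominal tip px [298.10878887 180.1636383 ]
```

```bash
cat >> h.py <<'E'
def wworld(d):
    h,w=d['range_z'].shape; u,v=np.meshgrid(np.arange(w),np.arange(h)); a=np.stack([u-d['K'][0,2],v-d['K'][1,2]],-1); r=np.hypot(a[...,0],a[...,1])+1e-9; th=r/d['K'][0,0]
    q=np.concatenate([a/r[...,None]*np.tan(th)[...,None],np.ones((h,w,1))],-1)*d['range_z'][...,None]; return (q-d['t'])@d['R']
E
python3 - <<'E'
from h import *
p,R,o=tool(); d=cam('wrist'); W=wworld(d); r=(W-p)@R
for u,v in((320,150),(320,200),(320,240),(240,150),(480,150)): print('pt',u,v,W[v,u].round(1))
m=(d['range_z']>0)&(abs(r[:,:,1])<45)&(abs(r[:,:,2])<25)&(W[:,:,2]>36); q=r[m]; vs,us=np.where(m)
i=np.argsort(-q[:,0])[:200:20]; print(np.c_[us[i],vs[i],q[i].round(1)])
s=cam('side'); S=world(s)
for u,v in((300,187),(280,185),(265,180),(360,212),(345,230)): print('side',u,v,S[v,u].round(1),s['img'][v,u])
E
```

```text
pt 320 150 [425.6 219.4   7.6]
pt 320 200 [461.9 209.4   6.4]
pt 320 240 [493.2 200.9   7.1]
pt 240 150 [409.5 162.3   3.6]
pt 480 150 [456.7 344.3   1.5]
[[358.  266.  -16.4  23.6   7.9]
 [274.  239.  -17.9 -25.8 -10.7]
 [369.  238.  -18.4  28.8 -11.5]
 [279.  248.  -18.9 -23.   -5.5]
 [273.  239.  -19.5 -26.1 -11.5]
 [265.  239.  -19.9 -30.7 -11.6]
 [375.  240.  -20.6  31.9 -11.3]
 [375.  241.  -21.2  31.9 -10.9]
 [359.  265.  -21.7  23.4   4.2]
 [275.  242.  -22.2 -24.6 -10.9]]
side 300 187 [473.4 171.6  19.8] [16 15 18]
side 280 185 [419.  201.4  16.7] [85 83 86]
side 265 180 [378.8 283.5  -0.4] [141 110  89]
side 360 212 [596.1 -23.5  32.4] [92 59 26]
side 345 230 [547.6 -72.4  15.3] [233 190 124]
```

Both cameras agree that the real fingertips end about 16.5 mm *behind* the reported TCP. The description says 8 mm ahead, so the tool is about 24 mm shorter than stated and only brushed the sleeve tops. The pose readings agree with the scene, so I'll go 24 mm lower and watch the force.

{"op": "apply_moves", "data": {"increments": [{"gripper": 100, "delta_pos": [0, 0, 0], "dr": [0, 0, 0]}, {"gripper": 100, "delta_pos": [0, 0, 0], "dr": [0, 0, 0]}, {"gripper": 100, "delta_pos": [0, 0, 0], "dr": [0, 0, 0]}, {"gripper": 100, "delta_pos": [1.0, 0, 0], "dr": [0, 0, 0]}, {"gripper": 100, "delta_pos": [1.5, 0, 0], "dr": [0, 0, 0]}]}}

```text
t: 8.82
ee_pos: [477.6, 204.7, 22.7]
orientation: [0.211, 1.558, -0.209]
ft_force: [0.3, 0.3, -0.2]
width: 76.3
```

{"op": "apply_moves", "data": {"increments": [{"gripper": 100, "delta_pos": [1.0, 0, 0], "dr": [0, 0, 0]}, {"gripper": 100, "delta_pos": [0.8, 0, 0], "dr": [0, 0, 0]}, {"gripper": 100, "delta_pos": [0.5, 0, 0], "dr": [0, 0, 0]}, {"gripper": 100, "delta_pos": [0.2, 0, 0], "dr": [0, 0, 0]}, {"gripper": 100, "delta_pos": [0, 0, 0], "dr": [0, 0, 0]}]}}

```text
t: 9.23
ee_pos: [476.2, 204.1, -3.1]
orientation: [0.21, 1.561, -0.211]
ft_force: [0.4, -0.6, 0.0]
width: 88.0
```

Run:
```python
from h import *
p,R,o=tool(); print(p,o['width'],o['ft_force'])
s=cam('side'); w=world(s); r=(w-p)@R
m=(r[:,:,1]<-40)&(r[:,:,1]>-62)&(abs(r[:,:,2])<12)&(w[:,:,2]>9)&(s['range_z']>0); q=r[m]; z=w[m][:,2]
print('near finger lowest z',np.sort(z)[:12].round(1), 'tool x',np.sort(q[:,0])[-6:].round(1))
d=cam('wrist'); wsleeves(d,(180,300,255,385))
```

```text
[476.23680112 204.14011378  -3.09634129] 88.00111834433763 [ 0.40956476 -0.5896445   0.02165541]
near finger lowest z [11.8 12.  13.1 13.7 13.9 14.2 15.1 15.7 16.  16.  16.2 16.4] tool x [-17.3 -17.  -16.7 -16.1 -15.  -14.8]
1640 [275.9 255.3] [464.4 183.4] [11.1 71.6]
1558 [362.4 257. ] [477.8 228.5] [10.7 54.8]
mid [471.1 205.9] gap 47.1 psi -16.50332169870009
```

{"op": "apply_moves", "data": {"increments": [{"gripper": 85, "delta_pos": [0.3, 0, 0], "dr": [0, 0, 0]}, {"gripper": 75, "delta_pos": [0, 0, 0], "dr": [0, 0, 0]}, {"gripper": 67, "delta_pos": [0, 0, 0], "dr": [0, 0, 0]}, {"gripper": 62, "delta_pos": [0, 0, 0], "dr": [0, 0, 0]}, {"gripper": 59, "delta_pos": [0, 0, 0], "dr": [0, 0, 0]}]}}

```text
t: 9.75
ee_pos: [476.7, 204.3, -5.3]
orientation: [0.21, 1.56, -0.21]
ft_force: [0.6, 0.4, 1.6]
width: 58.0
```

{"op": "apply_moves", "data": {"increments": [{"gripper": 59, "delta_pos": [0, 0, 0], "dr": [0, 0, 0]}, {"gripper": 59, "delta_pos": [0, 0, 0], "dr": [0, 0, 0]}, {"gripper": 59, "delta_pos": [0, 0, 0], "dr": [0, 0, 0]}, {"gripper": 59, "delta_pos": [-0.2, 0, 0], "dr": [0, 0, 0]}, {"gripper": 59, "delta_pos": [-0.5, 0, 0], "dr": [0, 0, 0]}]}}

```text
t: 10.17
ee_pos: [475.8, 204.0, 1.1]
orientation: [0.21, 1.562, -0.211]
ft_force: [-0.8, 0.2, -0.3]
width: 52.3
```

{"op": "apply_moves", "data": {"increments": [{"gripper": 59, "delta_pos": [-1, 0, 0], "dr": [0, 0, 0]}, {"gripper": 59, "delta_pos": [-2, 0, 0], "dr": [0, 0, 0]}, {"gripper": 59, "delta_pos": [-3, 0, 0], "dr": [0, 0, 0]}, {"gripper": 59, "delta_pos": [-2, 0, 0], "dr": [0, 0, 0]}, {"gripper": 59, "delta_pos": [-1, 0, 0], "dr": [0, 0, 0]}]}}

```text
t: 10.58
ee_pos: [477.8, 204.8, 94.6]
orientation: [0.212, 1.557, -0.209]
ft_force: [0.6, 1.2, -1.3]
width: 51.8
```

Run:
```python
from h import *
d=cam('wrist'); s=cam('side')
a=d['img'][:,:,::-1][40:330,200:440]; b=cv2.resize(s['img'][100:220,200:380,::-1],None,fx=2.4,fy=2.4); 
c=np.zeros((290,240+b.shape[1],3),'uint8'); c[:,:240]=a; c[:b.shape[0],240:]=b[:290]; cv2.imwrite('pics/l4.png',c)
p,R,o=tool(); print(p,o['width'],o['ft_force'],o['moment'],o['qvel'].round(2))
# tongs heights in tool frame from side depth
w=world(s); r=(w-p)@R; m=(abs(r[:,:,1])<50)&(r[:,:,2]>70)&(r[:,:,2]<118)&(w[:,:,2]>40)&(w[:,:,2]<160); q=r[m]
if len(q): print(len(q),'jaws tool min/max',np.percentile(q,[2,98],axis=0).round(1).tolist(),'z',np.percentile(w[m][:,2],[2,98]))
m=(abs(r[:,:,1])<30)&(r[:,:,2]<-50)&(r[:,:,2]>-118)&(w[:,:,2]>40)&(w[:,:,2]<160); q=r[m]
if len(q): print(len(q),'head',np.percentile(q,[2,98],axis=0).round(1).tolist(),'z',np.percentile(w[m][:,2],[2,98]))
```

```text
[477.72890261 204.81169017  93.58756277] 51.679326790239884 [-0.58089927 -0.33313073 -1.16549555] [-0.00690413 -0.13668907 -0.03405714] [-0.    0.05  0.03  0.   -0.03  0.  ]
244 jaws tool min/max [[-35.6, -36.8, 72.5], [-14.1, 36.8, 116.0]] z [107.99340202 129.50338262]
123 head [[-35.1, -19.7, -102.9], [-15.9, 12.5, -51.4]] z [109.2164829  128.42070816]
```

View pics/l4.png

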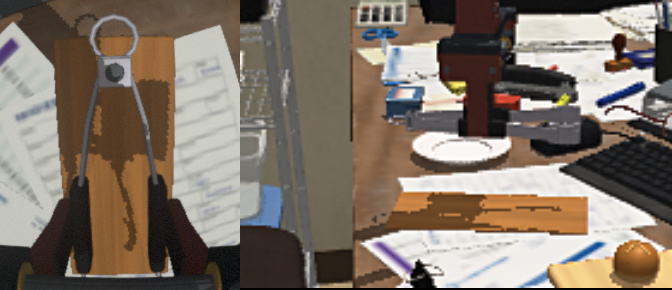

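The tongs are lifted and level, about 100 mm above the rest in the side view. Jaw centre is about 25 mm behind the TCP height (0.9 N carried). The tail would come close to the binder clip at the current yaw, so I'll turn the tongs to ψ = -35°. Next I'll refine the roll position and plan the approach.

Run:
```python
from h import *
s=cam('side'); t=cam('top')
for d in(s,t):
    w=world(d); hsv=cv2.cvtColor(d['img'],cv2.COLOR_RGB2HSV)
    m=(w[:,:,2]>21)&(w[:,:,2]<60)&(abs(w[:,:,0]-611)<40)&(abs(w[:,:,1]+3)<40)
    P=w[m]; 
    A=np.c_[2*P,np.ones(len(P))]; c=np.linalg.lstsq(A,(P**2).sum(1),rcond=None)[0]; print(len(P),P[:,:2].min(0).round(1),P[:,:2].max(0).round(1),P[:,2].max().round(1),'sphere',c[:3].round(1),np.sqrt(c[3]+c[:3]@c[:3]).round(1))
p,R,o=tool(); psi=np.radians(-35); roll=np.array([611.5,-3]); g=roll-95*np.array([np.cos(psi),np.sin(psi)]); print(p,o['t'],g,'turn',np.arctan2(R[1,2],R[0,2])-psi)
plan([(*g,94)],[10],0.0344)
```

```text
270 [589.5 -33.2] [635.    7.1] 53.9 sphere [612.8  -7.5  30. ] 23.1
193 [572.1 -39.7] [643.3  34.3] 57.8 sphere [610.6  -3.2  19.8] 32.5
[476.11471508 204.13459429  91.21294411] 10.7833 [533.68055579  51.48976145] turn 0.34313837400377656
0 [-0.03, -1.32, 0.96]
0 [-0.03, -1.29, 1.0]
0 [-0.03, -1.25, 1.05]
0 [-0.03, -1.21, 1.09]
0 [-0.03, -1.18, 1.13]
1 [-0.03, -1.14, 1.17]
1 [-0.03, -1.1, 1.21]
1 [-0.03, -1.05, 1.25]
1 [-0.03, -1.01, 1.28]
1 [-0.03, -0.96, 1.32]
```

{"op": "apply_moves", "data": {"increments": [{"gripper": 59, "delta_pos": [0, -1.32, 0.96], "dr": [0.0344, 0, 0]}, {"gripper": 59, "delta_pos": [0, -1.29, 1.0], "dr": [0.0344, 0, 0]}, {"gripper": 59, "delta_pos": [0, -1.25, 1.05], "dr": [0.0344, 0, 0]}, {"gripper": 59, "delta_pos": [0, -1.21, 1.09], "dr": [0.0344, 0, 0]}, {"gripper": 59, "delta_pos": [0, -1.18, 1.13], "dr": [0.0344, 0, 0]}]}}

```text
t: 11.2
ee_pos: [504.2, 127.0, 89.7]
orientation: [0.345, 1.546, -0.347]
ft_force: [0.5, 0.8, 0.3]
width: 52.4
```

{"op": "apply_moves", "data": {"increments": [{"gripper": 59, "delta_pos": [0, -1.14, 1.17], "dr": [0.0344, 0, 0]}, {"gripper": 59, "delta_pos": [0, -1.1, 1.21], "dr": [0.0344, 0, 0]}, {"gripper": 59, "delta_pos": [0, -1.05, 1.25], "dr": [0.0344, 0, 0]}, {"gripper": 59, "delta_pos": [0, -1.01, 1.28], "dr": [0.0344, 0, 0]}, {"gripper": 59, "delta_pos": [0, -0.96, 1.32], "dr": [0.0344, 0, 0]}]}}

```text
t: 11.62
ee_pos: [533.0, 50.7, 89.6]
orientation: [0.48, 1.52, -0.482]
ft_force: [0.5, 1.1, -0.4]
width: 51.7
```

{"op": "apply_moves", "data": {"increments": [{"gripper": 59, "delta_pos": [0, 0, 0], "dr": [0, 0, 0]}, {"gripper": 59, "delta_pos": [0, 0, 0], "dr": [0, 0, 0]}, {"gripper": 59, "delta_pos": [0, 0, 0], "dr": [0, 0, 0]}, {"gripper": 59, "delta_pos": [0, 0, 0], "dr": [0, 0, 0]}, {"gripper": 59, "delta_pos": [0, 0, 0], "dr": [0, 0, 0]}]}}

```text
t: 12.03
ee_pos: [533.6, 52.2, 91.1]
orientation: [0.478, 1.518, -0.478]
ft_force: [-0.5, -0.2, -0.7]
width: 52.1
```

Run:
```python
from h import *
t=cam('top'); s=cam('side'); p,R,o=tool(); print(p,o['qvel'].round(3),o['width'],np.degrees(np.arctan2(R[1,2],R[0,2])))
a=cv2.resize(t['img'][140:215,280:400,::-1],None,fx=3.2,fy=3.2,interpolation=cv2.INTER_CUBIC); b=cv2.resize(s['img'][130:255,310:440,::-1],None,fx=2.8,fy=2.8)
c=np.zeros((max(len(a),len(b)),a.shape[1]+b.shape[1],3),'uint8'); c[:len(a),:a.shape[1]]=a; c[:len(b),a.shape[1]:]=b; cv2.imwrite('pics/r1.png',c); print(a.shape)
for nm,d in(('side',s),('top',t)):
    w=world(d); r=(w-p)@R; m=(abs(r[:,:,1])<55)&(r[:,:,2]>70)&(r[:,:,2]<125)&(w[:,:,2]>90)&(w[:,:,2]<150); q=r[m]; print(nm,len(q),np.percentile(q,[2,98],axis=0).round(1).tolist())
    m=(w[:,:,2]>22)&(w[:,:,2]<56)&(abs(w[:,:,0]-611)<30)&(abs(w[:,:,1]+5)<30); P=w[m]; print(len(P),np.percentile(P,[2,50,98],axis=0).round(1).tolist())
```

```text
[533.83796569  52.11431328  91.40283551] [-0.004  0.    -0.002 -0.001  0.    -0.   ] 52.031006068839744 -34.987837023021974
(240, 384, 3)
side 332 [[-34.3, -34.9, 71.7], [-11.5, 36.1, 117.3]]
270 [[590.2, -30.4, 23.0], [608.1, -21.4, 39.9], [632.8, 2.8, 51.7]]
top 23 [[-35.3, -32.0, 97.0], [-15.5, 38.7, 115.5]]Traceback (most recent call last):
  File "<stdin>", line 7, in <module>
    return _quantile_unchecked(
        a, q, axis, out, overwrite_input, method, keepdims, weights)
    return _ureduce(a,
                    func=_quantile_ureduce_func,
    ...<5 lines>...
                    overwrite_input=overwrite_input,
                    method=method)
    r = func(a, **kwargs)
    result = _quantile(arr,
                       quantiles=q,
    ...<2 lines>...
                       out=out,
                       weights=wgt)
    slices_having_nans = np.isnan(arr[-1, ...])
                                  ~~~^^^^^^^^^
IndexError: index -1 is out of bounds for axis 0 with size 0
```

View pics/r1.png

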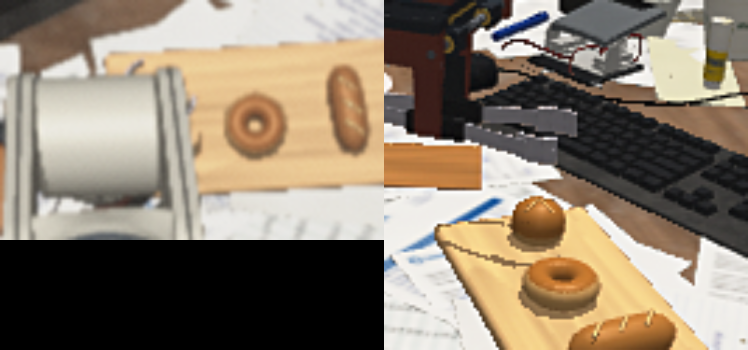

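The side view shows the jaws spread above the board, and all three pieces still in place: roll at crop (538,222), ring at (562,283). The jaw centre works out at (611.6,-2.4), against the roll at about (611.5,-4.5). I'll lower over the roll with a 2 mm correction.

{"op": "apply_moves", "data": {"increments": [{"gripper": 59, "delta_pos": [1.5, -0.15, 0.1], "dr": [0, 0, 0]}, {"gripper": 59, "delta_pos": [1.5, 0, 0], "dr": [0, 0, 0]}, {"gripper": 59, "delta_pos": [1.0, 0, 0], "dr": [0, 0, 0]}, {"gripper": 59, "delta_pos": [0.6, 0, 0], "dr": [0, 0, 0]}, {"gripper": 59, "delta_pos": [0.4, 0, 0], "dr": [0, 0, 0]}]}}

```text
t: 12.55
ee_pos: [533.7, 49.9, 40.7]
orientation: [0.479, 1.518, -0.479]
ft_force: [0.3, 0.2, -1.8]
width: 52.1
```

{"op": "apply_moves", "data": {"increments": [{"gripper": 59, "delta_pos": [0, 0, 0], "dr": [0, 0, 0]}, {"gripper": 59, "delta_pos": [0, 0, 0], "dr": [0, 0, 0]}, {"gripper": 59, "delta_pos": [0, 0, 0], "dr": [0, 0, 0]}, {"gripper": 59, "delta_pos": [0, 0, 0], "dr": [0, 0, 0]}, {"gripper": 59, "delta_pos": [0, 0, 0], "dr": [0, 0, 0]}]}}

```text
t: 12.97
ee_pos: [534.5, 49.8, 42.0]
orientation: [0.479, 1.516, -0.479]
ft_force: [-0.5, -0.1, -0.8]
width: 52.2
```

Run:
```python
from h import *
s=cam('side'); p,R,o=tool(); print(p,o['width'],o['ft_force'])
w=world(s); r=(w-p)@R
# steel jaws: grey; roll: saturated brown
sat=cv2.cvtColor(s['img'],cv2.COLOR_RGB2HSV)[:,:,1]
box=(abs(r[:,:,1])<50)&(r[:,:,2]>70)&(r[:,:,2]<122)&(w[:,:,2]>22)&(w[:,:,2]<90)
for n,m in(('steel',box&(sat<80)),('roll',box&(sat>110)&(w[:,:,2]<56))): q=r[m]; print(n,len(q),np.percentile(q,[3,50,97],axis=0).round(1).tolist())
cv2.imwrite('pics/r2.png',cv2.resize(s['img'][140:240,310:440,::-1],None,fx=5,fy=5))
```

```text
[534.39978383  49.74282263  41.91583881] 51.91098857297411 [ 0.19453867 -0.37030271 -1.01155664]
steel 313 [[-34.1, -35.0, 71.3], [-23.4, -27.9, 96.7], [-12.1, 35.9, 117.1]]
roll 184 [[-4.5, -25.6, 78.5], [6.9, -19.2, 104.5], [19.0, 1.9, 119.9]]
```

View pics/r2.png

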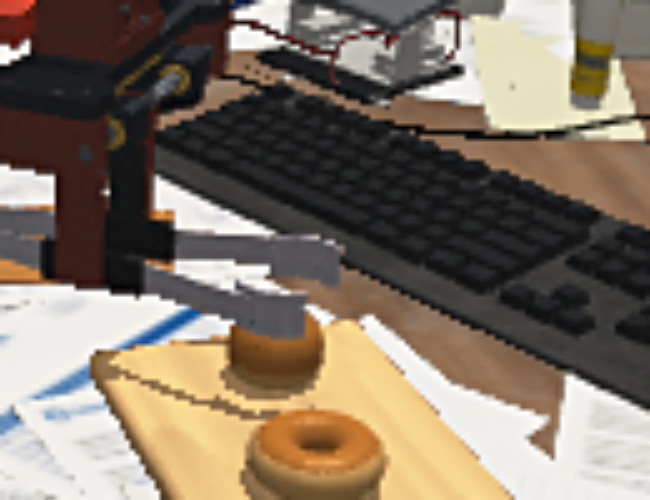

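The picture shows the jaws (crop 300,260–330) just above and on either side of the roll, at (277,350). The roll's centre is about 3–4 mm further along the tongs than the jaw centre, so I'll shift 3 mm and lower 35 mm.

{"op": "apply_moves", "data": {"increments": [{"gripper": 59, "delta_pos": [0, 0, 0.3], "dr": [0, 0, 0]}, {"gripper": 59, "delta_pos": [0.5, -0.05, 0], "dr": [0, 0, 0]}, {"gripper": 59, "delta_pos": [0.7, 0, 0], "dr": [0, 0, 0]}, {"gripper": 59, "delta_pos": [0.8, 0, 0], "dr": [0, 0, 0]}, {"gripper": 59, "delta_pos": [0.7, 0, 0], "dr": [0, 0, 0]}]}}

```text
t: 13.43
ee_pos: [535.8, 47.5, 13.4]
orientation: [0.479, 1.518, -0.479]
ft_force: [0.0, 0.7, -1.5]
width: 52.3
```

{"op": "apply_moves", "data": {"increments": [{"gripper": 59, "delta_pos": [0.5, 0, 0], "dr": [0, 0, 0]}, {"gripper": 59, "delta_pos": [0.3, 0, 0], "dr": [0, 0, 0]}, {"gripper": 59, "delta_pos": [0, 0, 0], "dr": [0, 0, 0]}, {"gripper": 59, "delta_pos": [0, 0, 0], "dr": [0, 0, 0]}, {"gripper": 59, "delta_pos": [0, 0, 0], "dr": [0, 0, 0]}]}}

```text
t: 13.85
ee_pos: [536.4, 47.6, 6.6]
orientation: [0.479, 1.517, -0.479]
ft_force: [-0.6, -0.1, -2.5]
width: 52.2
```

Run:
```python
from h import *
s=cam('side'); p,R,o=tool(); print(p,o['width'],o['ft_force'])
w=world(s); r=(w-p)@R
sat=cv2.cvtColor(s['img'],cv2.COLOR_RGB2HSV)[:,:,1]
box=(abs(r[:,:,1])<50)&(r[:,:,2]>70)&(r[:,:,2]<125)&(w[:,:,2]>18)&(w[:,:,2]<90)
for n,m in(('steel',box&(sat<80)),('roll',box&(sat>110)&(w[:,:,2]>24)&(w[:,:,2]<56))): q=r[m]; print(n,len(q),np.percentile(q,[3,50,97],axis=0).round(1).tolist(),np.percentile(w[m][:,2],[3,97]))
```

```text
[536.51166853  47.6389707    6.72884188] 52.255435830279936 [-0.60226233  1.0427306  -0.10986753]
steel 206 [[-33.9, -34.9, 73.6], [-25.1, -31.2, 101.7], [-12.5, 36.0, 117.5]] [19.26949478 40.67009538]
roll 184 [[-44.9, -21.8, 75.2], [-37.3, -10.6, 99.1], [-21.9, 6.8, 116.5]] [28.6539323  51.68956442]
```

{"op": "apply_moves", "data": {"increments": [{"gripper": 56, "delta_pos": [0, 0, 0], "dr": [0, 0, 0]}, {"gripper": 53, "delta_pos": [0, 0, 0], "dr": [0, 0, 0]}, {"gripper": 50, "delta_pos": [0, 0, 0], "dr": [0, 0, 0]}, {"gripper": 48, "delta_pos": [0, 0, 0], "dr": [0, 0, 0]}, {"gripper": 46, "delta_pos": [0, 0, 0], "dr": [0, 0, 0]}]}}

```text
t: 14.32
ee_pos: [536.5, 47.6, 6.7]
orientation: [0.479, 1.517, -0.479]
ft_force: [0.8, 0.1, 0.5]
width: 46.6
```

{"op": "apply_moves", "data": {"increments": [{"gripper": 45, "delta_pos": [0, 0, 0], "dr": [0, 0, 0]}, {"gripper": 45, "delta_pos": [0, 0, 0], "dr": [0, 0, 0]}, {"gripper": 45, "delta_pos": [0, 0, 0], "dr": [0, 0, 0]}, {"gripper": 45, "delta_pos": [0, 0, 0], "dr": [0, 0, 0]}, {"gripper": 45, "delta_pos": [0, 0, 0], "dr": [0, 0, 0]}]}}

```text
t: 14.73
ee_pos: [536.4, 47.6, 6.6]
orientation: [0.479, 1.517, -0.479]
ft_force: [0.7, 0.4, 0.3]
width: 46.4
```

{"op": "apply_moves", "data": {"increments": [{"gripper": 45, "delta_pos": [-0.2, 0, 0], "dr": [0, 0, 0]}, {"gripper": 45, "delta_pos": [-0.5, 0, 0], "dr": [0, 0, 0]}, {"gripper": 45, "delta_pos": [-0.8, 0, 0], "dr": [0, 0, 0]}, {"gripper": 45, "delta_pos": [-1.0, 0, 0], "dr": [0, 0, 0]}, {"gripper": 45, "delta_pos": [-1.0, 0, 0], "dr": [0, 0, 0]}]}}

```text
t: 15.15
ee_pos: [536.2, 47.6, 42.5]
orientation: [0.479, 1.517, -0.479]
ft_force: [0.3, -0.8, -1.0]
width: 46.3
```

```bash
cat >> h.py <<'E'
def held():
    s=cam('side'); p,R,o=tool(); print(p,o['t'],o['width'],o['ft_force'],np.degrees(np.arctan2(R[1,2],R[0,2])))
    w=world(s); r=(w-p)@R; sat=cv2.cvtColor(s['img'],cv2.COLOR_RGB2HSV)[:,:,1]
    box=(abs(r[:,:,1])<50)&(r[:,:,2]>68)&(r[:,:,2]<128)&(r[:,:,0]<12)&(r[:,:,0]>-70)
    for n,m in(('steel',box&(sat<80)),('roll',box&(sat>130))):
        q=r[m]; print(n,len(q))
        if len(q): print(np.percentile(q,[3,50,97],axis=0).round(1).tolist(),'z',np.percentile(w[m][:,2],[3,97]).round(1),'xy',np.median(w[m],0).round(0))
    return s
E
python3 -c "
from h import *
s=held(); w=world(s); b=w[(w[:,:,2]>25)&(w[:,:,2]<60)&(abs(w[:,:,0]-611)<60)&(w[:,:,1]>-160)&(w[:,:,1]<40)]; print('ring',np.median(b,0))"
```

```text
[537.53814375  47.69769609  44.40364317] 15.2 46.311864591993235 [1.54567122 0.98563114 0.21749955] -35.05298077124007
steel 199
[[-32.4, -30.8, 71.6], [-21.8, -27.0, 101.0], [-9.7, 27.1, 116.4]] z [54.4 77.1] xy [604. -28.  66.]
roll 161
[[-42.8, -20.3, 75.2], [-35.9, -8.0, 98.1], [-19.7, 7.9, 116.4]] z [64.4 87.4] xy [613. -16.  81.]
ring [ 601.06939514 -111.13184359   36.74425937]
```

The roll lifted with the tongs: its z range went from 28–52 to 64–87 mm, with the same place in the jaws. Now I'll carry it to the plate, with grip target (397,468) and TCP z about 103.

{"op": "apply_moves", "data": {"increments": [{"gripper": 45, "delta_pos": [-1.2, 0.26, -0.36], "dr": [0, 0, 0]}, {"gripper": 45, "delta_pos": [-1.2, 0.66, -0.89], "dr": [0, 0, 0]}, {"gripper": 45, "delta_pos": [-1.2, 1.05, -1.42], "dr": [0, 0, 0]}, {"gripper": 45, "delta_pos": [-1.2, 1.32, -1.78], "dr": [0, 0, 0]}, {"gripper": 45, "delta_pos": [-1.2, 1.32, -1.78], "dr": [0, 0, 0]}]}}

```text
t: 15.62
ee_pos: [511.0, 122.3, 103.0]
orientation: [0.48, 1.517, -0.479]
ft_force: [0.2, 0.2, -1.1]
width: 46.2
```

{"op": "apply_moves", "data": {"increments": [{"gripper": 45, "delta_pos": [0, 1.58, -2.13], "dr": [0, 0, 0]}, {"gripper": 45, "delta_pos": [0, 1.58, -2.13], "dr": [0, 0, 0]}, {"gripper": 45, "delta_pos": [0, 1.58, -2.13], "dr": [0, 0, 0]}, {"gripper": 45, "delta_pos": [0, 1.58, -2.13], "dr": [0, 0, 0]}, {"gripper": 45, "delta_pos": [0, 1.58, -2.13], "dr": [0, 0, 0]}]}}

```text
t: 16.03
ee_pos: [468.8, 248.9, 102.6]
orientation: [0.479, 1.517, -0.478]
ft_force: [-0.0, 0.2, -1.1]
width: 46.1
```

{"op": "apply_moves", "data": {"increments": [{"gripper": 45, "delta_pos": [0, 1.58, -2.13], "dr": [0, 0, 0]}, {"gripper": 45, "delta_pos": [0, 1.58, -2.13], "dr": [0, 0, 0]}, {"gripper": 45, "delta_pos": [0, 1.58, -2.13], "dr": [0, 0, 0]}, {"gripper": 45, "delta_pos": [0, 1.58, -2.13], "dr": [0, 0, 0]}, {"gripper": 45, "delta_pos": [0, 1.58, -2.13], "dr": [0, 0, 0]}]}}

```text
t: 16.45
ee_pos: [426.7, 374.6, 102.5]
orientation: [0.479, 1.517, -0.478]
ft_force: [0.3, 0.4, -0.7]
width: 46.8
```

{"op": "apply_moves", "data": {"increments": [{"gripper": 45, "delta_pos": [0, 1.58, -2.13], "dr": [0, 0, 0]}, {"gripper": 45, "delta_pos": [0, 1.45, -1.96], "dr": [0, 0, 0]}, {"gripper": 45, "delta_pos": [0, 1.19, -1.6], "dr": [0, 0, 0]}, {"gripper": 45, "delta_pos": [0, 0.92, -1.24], "dr": [0, 0, 0]}, {"gripper": 45, "delta_pos": [0, 0.53, -0.71], "dr": [0, 0, 0]}]}}

```text
t: 16.87
ee_pos: [396.9, 465.1, 102.3]
orientation: [0.479, 1.517, -0.477]
ft_force: [-0.1, -0.5, -1.0]
width: 46.5
```

{"op": "apply_moves", "data": {"increments": [{"gripper": 45, "delta_pos": [0, 0.26, -0.36], "dr": [0, 0, 0]}, {"gripper": 45, "delta_pos": [0, 0, 0], "dr": [0, 0, 0]}, {"gripper": 45, "delta_pos": [0, 0, 0], "dr": [0, 0, 0]}, {"gripper": 45, "delta_pos": [0, 0, 0], "dr": [0, 0, 0]}, {"gripper": 45, "delta_pos": [0, 0, 0], "dr": [0, 0, 0]}]}}

```text
t: 17.28
ee_pos: [397.0, 466.3, 101.4]
orientation: [0.48, 1.517, -0.481]
ft_force: [-0.3, -0.5, -2.0]
width: 46.4
```

Run:
```python
from h import *
s=held(); t=cam('top'); w=world(t); m=(abs(w[:,:,0]-476)<60)&(abs(w[:,:,1]-413)<60)&(w[:,:,2]>60)&(cv2.cvtColor(t['img'],cv2.COLOR_RGB2HSV)[:,:,1]>110)
if m.any(): print('top roll',m.sum(),np.percentile(w[m],[3,50,97],axis=0).round(1).tolist())
a=cv2.resize(t['img'][150:260,150:300,::-1],None,fx=2.6,fy=2.6,interpolation=cv2.INTER_CUBIC); b=cv2.resize(s['img'][80:220,210:370,::-1],None,fx=2.4,fy=2.4)
c=np.zeros((max(len(a),len(b)),a.shape[1]+b.shape[1],3),'uint8'); c[:len(a),:a.shape[1]]=a; c[:len(b),a.shape[1]:]=b; cv2.imwrite('pics/f1.png',c)
```

```text
[397.0214285  466.45029097 101.48155067] 17.3333 46.22471019643136 [-0.30941737 -0.80179279 -0.86700182] -35.11678944818052
steel 109
[[-33.3, -30.1, 70.6], [-23.5, -25.3, 103.1], [-13.3, 27.4, 117.5]] z [114.8 134.8] xy [464. 391. 125.]
roll 80
[[-44.1, -17.9, 81.6], [-36.4, -7.0, 105.8], [-14.4, 9.7, 118.5]] z [115.8 145.6] xy [480. 400. 138.]
top roll 173 [[456.7, 395.3, 133.4], [474.4, 412.0, 143.0], [491.1, 431.7, 148.8]]
```

View pics/f1.png

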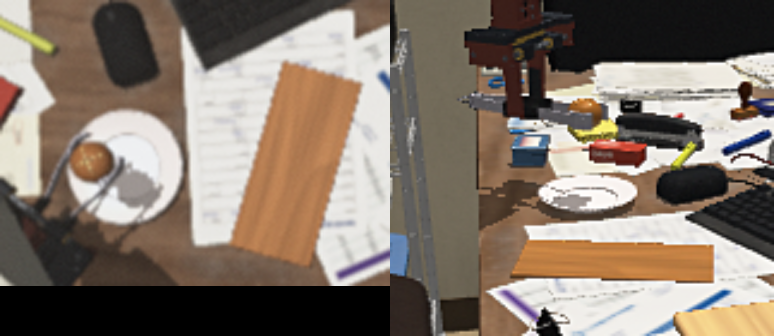

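The picture shows the roll gripped in the tongs' jaws over the plate, in the top view at crop (90,160) shifted by parallax. Its measured centre is (474,412.5) against the plate's (476,413), top at z about 147, so the underside is about 110 mm up. I'll let it settle, then hand in.

{"op": "apply_moves", "data": {"increments": [{"gripper": 45, "delta_pos": [0, 0, 0], "dr": [0, 0, 0]}, {"gripper": 45, "delta_pos": [0, 0, 0], "dr": [0, 0, 0]}, {"gripper": 45, "delta_pos": [0, 0, 0], "dr": [0, 0, 0]}, {"gripper": 45, "delta_pos": [0, 0, 0], "dr": [0, 0, 0]}, {"gripper": 45, "delta_pos": [0, 0, 0], "dr": [0, 0, 0]}]}}

```text
t: 17.8
ee_pos: [396.6, 467.2, 101.5]
orientation: [0.479, 1.517, -0.479]
ft_force: [-0.4, 0.8, -0.9]
width: 46.6
```

Run:
```python
from h import *
t=cam('top'); w=world(t); m=(abs(w[:,:,0]-476)<60)&(abs(w[:,:,1]-413)<60)&(w[:,:,2]>60)&(cv2.cvtColor(t['img'],cv2.COLOR_RGB2HSV)[:,:,1]>110)
print('top roll',m.sum(),np.percentile(w[m],[3,50,97],axis=0).round(1).tolist())
for n,x,y in(('ring',603,-103),('finger',621,-194),('clip',393,29)):
    q=w[(np.hypot(w[:,:,0]-x,w[:,:,1]-y)<50)&(w[:,:,2]>(24 if n!='clip' else 12))&(w[:,:,2]<60)]; print(n,len(q),q.mean(0).round(1))
o=ctrl.get_obs(); print(o['qvel'].round(3),o['width'],o['ee_pos']); print(ctrl.close_job())
```

```text
top roll 171 [[456.1, 395.6, 134.5], [473.9, 413.0, 143.3], [490.7, 434.9, 149.9]]
ring 287 [ 602.6 -102.5   37. ]
finger 264 [ 620.4 -192.7   43.8]
clip 66 [394.5  29.7  22.3]
[-0.    -0.    -0.002  0.001  0.001  0.001] 46.0970263777144 [396.62968503 467.27035324 101.45517537]
the job is handed in; nothing more can be done
None
```

I picked up the tongs, took the round roll off the board with them, and handed the job in at about 18 s. The arm was still holding the roll above the side plate.

**Last checks**
- **Position:** the roll's centre was at about (474, 413) mm and the plate's middle at (476, 413).
- **Height:** the roll's underside was about 110 mm above the desk, roughly 10 cm over the plate.
- **Hold:** the joints were at rest, and the fingers held the sleeves at about 46 mm. The sheet says the tongs just hold the roll at 44 mm, but the roll rose with the tongs and kept its place in the jaws.
- **Other things:** the ring cake, finger roll and binder clip measured where they were at the start. The pen and sticky pad were not re-measured.

**What disagreed**
- **Failed lifts:** the first two tries to lift the tongs failed because the fingers only brushed the tops of the sleeves. The tongs stayed where they lay on the rest.
- **Finger length:** both the side and wrist cameras showed the real fingertips about 16 mm behind the reported TCP, where the description says 8 mm ahead. I went about 24 mm lower, and the third lift held.

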